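# Slide the boxed lot between the tin and the weight onto its viewing mat

### The arm

A 6-joint arm with a two-finger parallel gripper is mounted at the origin on a cart in front of the work surface, level with it; the furniture and walls round the work are solid. World frame = base frame: x ahead of the robot, y to its left, z up, the work surface at z = 0. Lengths are in m, angles in rad, forces in N, time in s.
With the tool pointing down it reaches from about 0.35 to 0.775 m from the base axis. Payload 7.3 kg.
Tool frame: the origin (TCP) lies between the finger pads, 19 mm behind the fingertips; this is the grasp point; z points along the fingers, y is the line along which they close (so a half turn about z gives the same grasp; the last joint's range is limited). The gripper opens to 92 mm and grips with 3 to 60 N. Pads are 19 mm wide; open, the fingers measure 130 mm over their backs; the gripper's body (75 mm by 190 mm) begins 47 mm behind the grasp point.
Start: joints at [0.958, 0.342, 1.524, -0, 1.275, -0.146], TCP at [0.236, 0.469, 0.246] pointing down, gripper open.
Joint ranges: [-2.53, 2.53], [-0.77, 2.02], [0.04, 2.7], [-1, 4.14], [0.28, 2.66], [-3.11, 3.11]. Speed limits (rad/s): [2.57, 2.57, 3.14, 3.14, 3.14, 3.14].

### API

Orientations are given as [roll, pitch, yaw] about the fixed x, y, z axes, in that order (R = Rz(yaw) Ry(pitch) Rx(roll)).
In Python, from cell import monitor, vision, workorder gives the robot as it stands.
- The arm moves only by the tool move_arm, never from a script. Its argument "rows" is a list of rows, each a list of 5 numbers: the shift along the world's x, y, z in mm, then the turn about the world's z in rad, then the closure, from -1 (fully open) to 1 (shut). A call has 1 to 12 rows; each row shifts and turns the commanded pose from where the row before left it; what a row does not reach is not made up. A row lasts 1/10 s, in which the tool goes at most 50 mm and 8.59 degrees, less where a joint would pass 70% of its speed; a pose out of reach is approached as far as the arm can. A call is refused whole if a number of a shift passes 50 or a number of a turn 0.15, either way. A call with a gripper value outside its range is refused whole. The fingers move at their own pace and stop on an object; "newtons" is the grip in N (left out, the last holds). Time passes only in rows, so rows that do not move let the fingers close. It gives the time, the measured TCP pose, the force, the opening and the grip force at its end, in the units of the state.
- monitor.observe(): the state, without advancing time (a new reading comes with each control period).
- vision.read_camera(name): name is "scene" or "side" or "wrist"; returns the picture (480x640x3 uint8, red, green, blue); there is no depth.
- vision.get_calibration(name): a dict with "K" (3x3 intrinsics, pixels), "T" (4x4, takes a point from camera to world coordinates); the wrist camera has in their place "mount" (4x4, takes a point from camera to tool coordinates, whose origin is the TCP and whose axes are the flange's). Camera axes: x right, y up, looking along -z (the intrinsics and any distortion apply to the point x, -y, -z); pixel columns grow to the right and rows downward; lengths in m; the calibration is good to about 2 mm. The wrist camera is an equidistant fisheye: a pixel r from the principal point sees the ray r / f radians off the axis. A picture is of the moment at which its call begins: read the wrist's pose just before it. get_calibration takes no time and is no camera call.
- workorder.hand_in(): hands the job in; it is judged then, once.
The state is a dict: "time": time; "qpos": joint angles; "qvel": joint speeds; "joint_efforts": joint torques, N m; "tool_pos": TCP position; "tool_rot": TCP orientation; "contact_force": force on the tool from outside, world axes, zero at the start; "torque": the same for the moment, N m; "opening": finger opening in m; "grip_force": force on a finger pad.
Only numpy, scipy, OpenCV 4.12 (cv2) and the standard library are available. Lean on these libraries where they do the work, as an engineer would, in place of code of your own. Each camera call takes 0.05 s, during which the arm holds its last target. There are 200 camera calls.

### The job

Set out the lot for viewing: with the fingertips, push the small blue-lidded card box along the table, lengthwise through the narrow gap between the red round tin and the rusty iron weight (both are waxed down and do not move), until it stands wholly on the green felt mat behind them, its long sides square with the mat, and then draw the hand clear. Only push it: do not grip, lift or tip the box, and do not disturb the ink bottle, the cotton reel or the oil can.

Things in the scene. Friction and masses are not known exactly. Their poses are not given: they have to be found in the camera images.
- card_box: card box with a blue lid, lying flat and loose on the table, 57 (its x) x 92 (its y, the long axis) x 41 mm high, about 0.2 to 0.45 kg; origin at the centre of its underside, z up. It looks the same either way round. It starts on the robot's side of the gap, usually off its centre line and askew.
- mat: green felt mat with a thin cream border line, fixed flat on the table, 125 (its x) x 100 (its y) mm, 0.6 mm thick with no lip to catch on; origin at its centre. Its +x axis points straight on from the gap (the direction of the push), roughly away from the robot; z up.
- gap (a point): point on the table on the mat's centre line, 100 mm before the mat's centre (towards its -x), midway between the tin and the weight to within 1 mm; axes as the mat's. The gap is 63 to 66 mm wide.
- red_tin: closed red round tin, 67 mm diameter, 48 mm high, fixed to the table on the left (+y of the mat) of the gap; origin at the centre of its underside
- weight: rusty iron scale weight with a knob, fixed to the table on the right (-y of the mat) of the gap; round foot 60 mm diameter and 21 mm high, knob up to 44 mm; origin at the centre of its underside
- ink: loose bystander: square pale ink bottle with a black cap, 44 x 44 x 63 mm, on the left; origin at the centre of its underside
- reel: loose bystander: red cotton reel with wooden ends, standing, 31 mm diameter, 42 mm high, on the left; origin at the centre of its underside
- oil_can: loose bystander: green oil can with a bent brass spout, 76 mm diameter, 136 mm high, standing behind the mat on the right; origin at the centre of its underside

How it is judged:
On the way:
1. the box is lengthwise between the tin and the weight, flat on the table (x of card_box in the frame of gap between -0.03 and 0.03 m and y of card_box in the frame of gap between -0.01 and 0.01 m and angle between the y axis of card_box and the x axis of mat, either way round below 0.25 rad and height (world z) of card_box below 0.006 m), for 0.1 s.
At the end, for the whole second after the job is handed in: The box lies flat and still on the mat, its centre within 18 mm of the mat's centre along the push and 22 mm across it, its long axis within 0.2 rad of the mat's (x of card_box in the frame of mat between -0.018 and 0.018 m and y of card_box in the frame of mat between -0.022 and 0.022 m and angle between the y axis of card_box and the x axis of mat, either way round below 0.2 rad and height (world z) of card_box below 0.004 m and angle between card_box's own z axis and vertical below 0.05 rad and linear speed of card_box below 0.01 m/s); the robot touches nothing.
It fails at once if the box is lifted or tipped (raised more than 6 mm or tilted more than 0.15 rad) (height (world z) of card_box above 0.006 m or angle between card_box's own z axis and vertical above 0.15 rad).
It fails at once if the box is gripped (fingers down on both sides of it, TCP between them, pressing) (x of the grasp point in the frame of card_box between -0.0285 and 0.0285 m and y of the grasp point in the frame of card_box between -0.046 and 0.046 m and z of the grasp point in the frame of card_box below 0.052 m and contact force between the fingers and card_box above 8 N).
It fails at once if the ink bottle, the cotton reel or the oil can is moved more than 15 mm (distance of any of ink, reel, oil_can from where it was at the start of the episode above 0.015 m).
It also fails if it takes over 56 s, if anything falls off the work surface, if the arm or the gripper's body presses on something with over 40 N, if the wrist force passes 120 N, or if a joint passes its speed limit or range.

## Working session

There is one attempt and no reset: what is moved stays moved. The work goes in short steps, Python scripts to look and compute and a tool call to move; the robot and the scene stay as the last step left them, time stands still between calls to the robot, and variables do not carry over. Pictures are saved under pics/ and viewed, at most 10 in all, crops included, and the job is handed in when it is done.

Besides the shell and the picture viewer there is one more tool, called after "Request:" by a JSON object that holds its "op" and its "data", one argument or row to a line. move_arm: Moves the arm, as the interface text tells. Its arguments: {"type":"object","properties":{"rows":{"type":"array","items":{"type":"array","items":{"type":"number"}}},"newtons":{"type":"number"}},"required":["rows"]}

```bash
mkdir -p pics; python3 - <<'E'
from cell import monitor, vision
import cv2,numpy as np
s=monitor.observe();print(s)
for n in("scene","side"):
    im=vision.read_camera(n);cv2.imwrite(f"pics/{n}0.png",im[...,::-1]);c=vision.get_calibration(n);print(n,c)
print(vision.get_calibration("wrist"))
E
```

```text
{'time': 0.0, 'qpos': array([ 9.58001251e-01,  3.42702853e-01,  1.52500826e+00,  9.98665579e-06,
        1.27539053e+00, -1.46001627e-01]), 'qvel': array([ 2.93153076e-03, -1.93953538e-03, -1.02127889e-03, -1.33924078e-03,
       -2.71208441e-04,  1.15229661e-05]), 'joint_efforts': array([-4.98606787e-04, -4.31236053e+01, -2.44220442e+01,  7.19049876e-02,
        5.59838698e-02, -1.03943676e-04]), 'tool_pos': array([0.23602494, 0.4685363 , 0.24485831]), 'tool_rot': array([-3.14010111e+00, -2.28980925e-04,  2.67479612e+00]), 'contact_force': array([-0.57056128, -0.79953982, -0.00882262]), 'torque': array([-0.00958838, -0.04548396, -0.01005018]), 'grip_force': 0.0, 'opening': 0.09148449577024147}
scene {'K': array([[563.59100816,   0.        , 311.45597064],
       [  0.        , 563.59100816, 242.19620787],
       [  0.        ,   0.        ,   1.        ]]), 'T': array([[ 0.8792383 ,  0.18166257, -0.44038474,  0.20505981],
       [-0.47615098,  0.36392372, -0.80052469, -0.4810295 ],
       [ 0.01484108,  0.91354159,  0.40647448,  0.42761176],
       [ 0.        ,  0.        ,  0.    
[... 250 characters left out ...]
2],
       [ 0.0516667 ,  0.5889076 , -0.8065472 , -0.63715641],
       [ 0.01227346,  0.80719044,  0.5901635 ,  0.70555468],
       [ 0.        ,  0.        ,  0.        ,  1.        ]])}
{'K': array([[371.64829954,   0.        , 320.59349875],
       [  0.        , 371.64829954, 233.78109114],
       [  0.        ,   0.        ,   1.        ]]), 'mount': array([[-7.87516715e-04,  9.55979498e-01,  2.93432408e-01,
         7.86042263e-02],
       [ 9.99999575e-01,  6.12107954e-04,  6.89609323e-04,
        -6.76470514e-04],
       [ 4.79640063e-04,  2.93432827e-01, -9.55979574e-01,
        -1.38647232e-01],
       [ 0.00000000e+00,  0.00000000e+00,  0.00000000e+00,
         1.00000000e+00]])}
```

View pics/scene0.png

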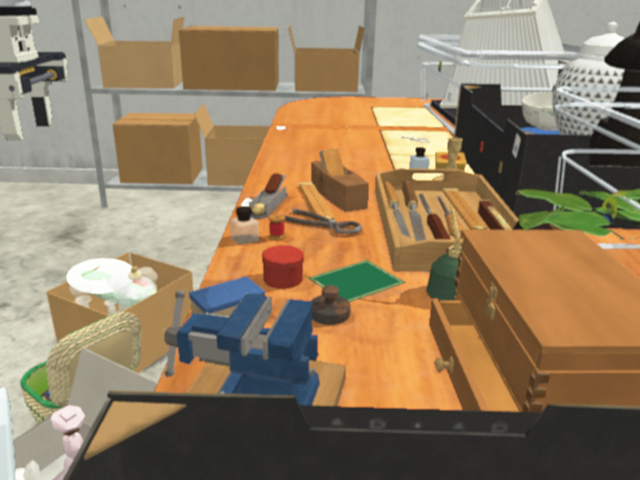

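View pics/side0.png

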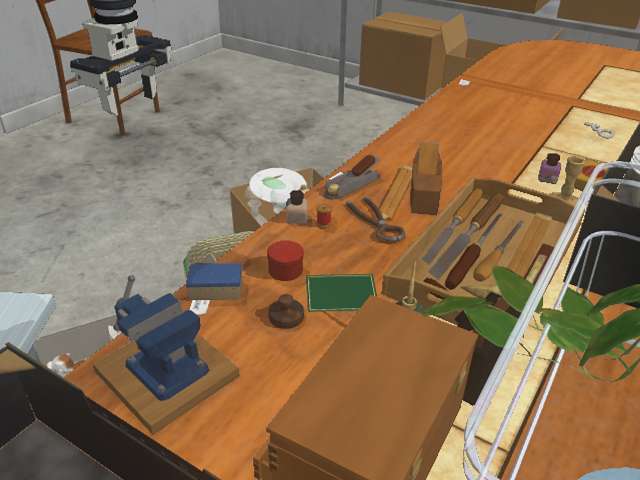

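The side view shows the box at about (215,280), tin (285,260), weight (286,312), mat (341,292), and a vise at (165,340) close to the box. Next I'll measure these from the side view.

```bash
cat > h.py <<'E'
import cv2,numpy as np
from cell import monitor,vision
def ray(n,uv,z):
    c=vision.get_calibration(n);K,T=c["K"],c["T"];uv=np.atleast_2d(uv).astype(float)
    d=np.c_[(uv[:,0]-K[0,2])/K[0,0],-(uv[:,1]-K[1,2])/K[1,1],-np.ones(len(uv))]@T[:3,:3].T
    o=T[:3,3];return (o+d*((z-o[2])/d[:,2])[:,None])[:,:2]
def blob(im,roi,lo,hi):
    h=cv2.cvtColor(im,cv2.COLOR_RGB2HSV);m=cv2.inRange(h,lo,hi);k=np.zeros_like(m);x0,y0,x1,y1=roi;k[y0:y1,x0:x1]=m[y0:y1,x0:x1]
    cs,_=cv2.findContours(k,cv2.RETR_EXTERNAL,cv2.CHAIN_APPROX_NONE);return max(cs,key=cv2.contourArea)[:,0]
def rect(n,c,z):
    p=ray(n,c,z);r=cv2.minAreaRect((p*1000).astype(np.float32));return np.round(r[0],1),np.round(r[1],1),round(r[2],1),np.round(cv2.boxPoints(r)).tolist()
BLUE=((100,80,40),(130,255,255));GREEN=((65,80,30),(95,255,255));RED=((0,150,40),(6,255,255))
E
python3 - <<'E'
from h import *
im=vision.read_camera("side")
print("mat",rect("side",blob(im,(290,260,390,325),*GREEN),0))
h=cv2.cvtColor(im,cv2.COLOR_RGB2HSV);print(h[272,215],h[292,215],h[250,285],h[268,285],h[290,341],h[318,286],h[312,160])
# box lid: include top only
b=blob(im,(180,255,250,305),*BLUE);print("lid",rect("side",b,.041),rect("side",b,.035))
sc=vision.read_camera("scene")
print("mat sc",rect("scene",blob(sc,(300,250,410,310),*GREEN),0))
print("lid sc",rect("scene",blob(sc,(185,270,275,312),*BLUE),.041))
t=blob(im,(260,235,310,285),*RED);print("tin",t.min(0),t.max(0))
print("tin ctr", ray("side",[[285.5,249]],.048), "weight foot bottom ctr",ray("side",[[286,313]],.021))
big=cv2.resize(im[200:430,80:400],None,fx=2.5,fy=2.5,interpolation=cv2.INTER_CUBIC)
cv2.imwrite("pics/s1.png",big[...,::-1])
E
```

```text
mat (array([662.6, 195.6]), array([112.5,  85.4]), 5.9, [[602.0, 232.0], [611.0, 147.0], [723.0, 159.0], [714.0, 244.0]])
[110 116 127] [ 17  89 109] [  4 178 150] [  5 179  91] [ 65 107  86] [ 12 136 105] [ 11  28 100]
lid (array([437.8, 179.2]), array([91.5, 62.7]), 6.0, [[389.0, 206.0], [396.0, 143.0], [487.0, 153.0], [480.0, 215.0]]) (array([435.8, 186.6]), array([92.4, 63.3]), 6.0, [[387.0, 213.0], [393.0, 150.0], [485.0, 160.0], [478.0, 223.0]])
mat sc (array([662.5, 197.1]), array([111. ,  85.3]), 6.1, [[603.0, 234.0], [612.0, 149.0], [722.0, 161.0], [713.0, 245.0]])
lid sc (array([435.9, 162.2]), array([93.4, 94. ]), 5.7, [[385.0, 204.0], [394.0, 111.0], [487.0, 120.0], [478.0, 214.0]])
tin [268 241] [302 280]
tin ctr [[0.55664945 0.25345516]] weight foot bottom ctr [[0.57075726 0.11000189]]
```

View pics/s1.png

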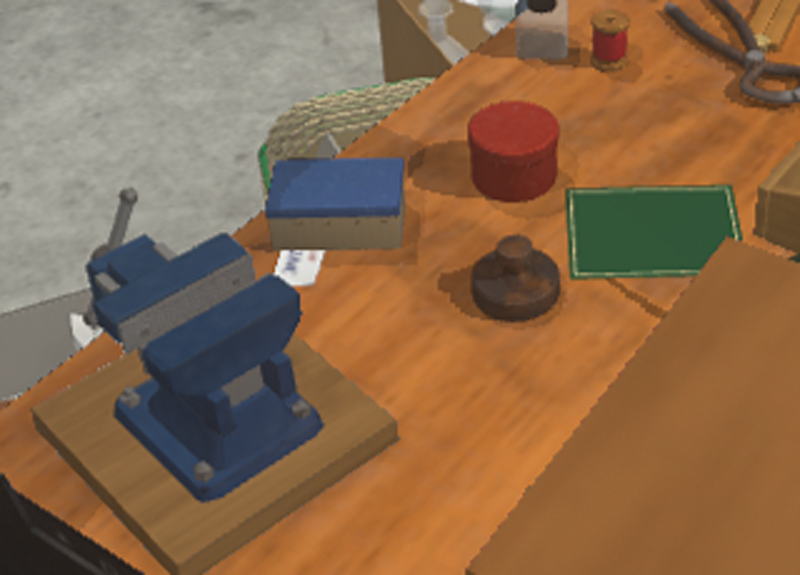

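The mat centre is about (662,196) mm with its x-axis at 6°. The box is about (437,182), so about 9 mm left of the centre line. The next look is from above.

Request:
{"op": "move_arm", "data": {
  "rows": [
    [17,-23,3,0.048,1],
    [17,-23,3,0.048,1],
    [17,-23,3,0.048,1],
    [17,-23,3,0.048,1],
    [17,-23,3,0.048,1],
    [17,-23,3,0.048,1],
    [17,-23,3,0.048,1],
    [17,-23,3,0.048,1],
    [17,-23,3,0.048,1],
    [17,-23,3,0.048,1],
    [17,-23,3,0.048,1],
    [17,-23,3,0.043,1]
  ]
}}

```text
time: 1.4
tool_pos: [0.4407, 0.1918, 0.2816]
tool_rot: [3.142, -0.0, -3.036]
contact_force: [0.8, -0.8, 0.6]
opening: 0.0021
grip_force: 0.0
```

```bash
cat >> h.py <<'E'
from scipy.spatial.transform import Rotation as Ro
def wray(s,uv,z):
    c=vision.get_calibration("wrist");K,M=c["K"],c["mount"];uv=np.atleast_2d(uv).astype(float)
    a=np.c_[(uv[:,0]-K[0,2])/K[0,0],(uv[:,1]-K[1,2])/K[1,1]];r=np.linalg.norm(a,axis=1)+1e-9
    d=np.c_[a[:,0]/r*np.sin(r),-a[:,1]/r*np.sin(r),-np.cos(r)]
    R=Ro.from_euler("xyz",s["tool_rot"]).as_matrix();o=s["tool_pos"]+R@M[:3,3];d=d@(R@M[:3,:3]).T
    return (o+d*((z-o[2])/d[:,2])[:,None])[:,:2]
def wrect(s,c,z):
    r=cv2.minAreaRect((wray(s,c,z)*1000).astype(np.float32));return np.round(r[0],1),np.round(r[1],1),round(r[2],1),np.round(cv2.boxPoints(r)).tolist()
E
python3 - <<'E'
from h import *
s=monitor.observe();print(s["tool_pos"],s["tool_rot"],s["time"])
im=vision.read_camera("wrist");cv2.imwrite("pics/w1.png",im[...,::-1]);np.save("w1.npy",im)
E
```

```text
[0.44073265 0.19180524 0.28156816] [ 3.14150664e+00 -2.07152079e-04 -3.03552144e+00] 1.4
```

View pics/w1.png

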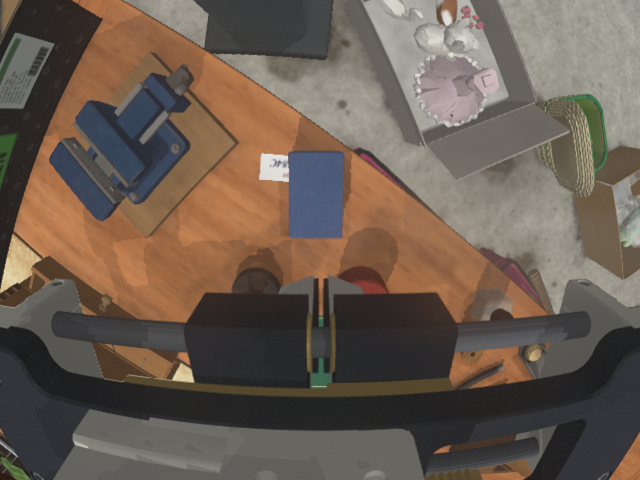

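The wrist picture shows the lid at columns 289-343, rows 152-238, with the vise at upper left (60-190, 70-215), well to the box's right-rear. Next I'll measure both.

```bash
python3 - <<'E'
from h import *
s=monitor.observe();im=np.load("w1.npy")
b=blob(im,(250,130,360,260),*BLUE);print(wrect(s,b,.041))
v=np.array([[185,70],[190,150],[237,142],[100,218],[110,180],[150,55]])
for z in(0,.02,.1,.13):print(z,(wray(s,v,z)*1000).round().tolist())
m=np.array([662.5,196.4]);a=np.radians(6);c=np.array(wrect(s,b,.041)[0])-m
print("box in mat",c@[np.cos(a),np.sin(a)],c@[-np.sin(a),np.cos(a)])
E
```

```text
(array([440.1, 181.4]), array([88.7, 54.7]), 5.9, [[393.0, 204.0], [399.0, 150.0], [487.0, 159.0], [481.0, 213.0]])
0 [[313.0, 15.0], [408.0, 29.0], [395.0, 86.0], [503.0, -102.0], [451.0, -83.0], [294.0, -33.0]]
0.02 [[316.0, 23.0], [406.0, 36.0], [393.0, 90.0], [496.0, -88.0], [447.0, -70.0], [297.0, -23.0]]
0.1 [[325.0, 55.0], [397.0, 65.0], [388.0, 108.0], [470.0, -35.0], [430.0, -20.0], [311.0, 18.0]]
0.13 [[329.0, 66.0], [394.0, 76.0], [385.0, 115.0], [460.0, -15.0], [424.0, -2.0], [316.0, 33.0]]
box in mat -222.74959647891876 8.329301800202028
```

Request:
{"op": "move_arm", "data": {
  "rows": [
    [-4,27,0,0,1],
    [-4,27,0,0,1],
    [0,0,-31,0,1],
    [0,0,-31,0,1],
    [0,0,-31,0,1],
    [0,0,-31,0,1],
    [0,0,-31,0,1],
    [0,0,-31,0,1],
    [0,0,-31,0,1],
    [0,0,-31,0,1],
    [0,0,-4,0,1],
    [0,0,0,0,1]
  ]
}}

```text
time: 2.65
tool_pos: [0.4319, 0.2468, 0.0292]
tool_rot: [-3.141, -0.002, -3.037]
contact_force: [0.6, -0.2, 0.3]
opening: 0.0005
grip_force: 0.0
```

```bash
python3 - <<'E'
from h import *
s=monitor.observe();print(s["time"],s["tool_pos"],s["contact_force"])
im=vision.read_camera("wrist");cv2.imwrite("pics/w2.png",im[...,::-1])
E
```

```text
2.65 [0.43187669 0.24681242 0.02922533] [ 0.55470266 -0.18139215  0.32355507]
```

View pics/w2.png

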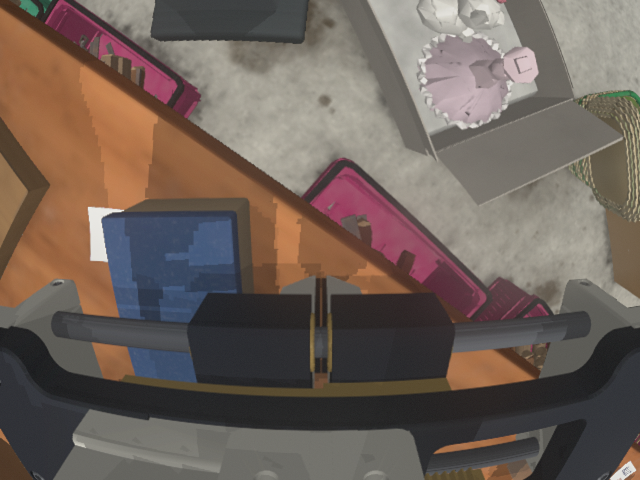

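The box is left of the fingers with clear space between, and no contact yet. I'll advance slowly until I feel it.

Request:
{"op": "move_arm", "data": {
  "rows": [
    [0.5,-5,0,0,1],
    [0.5,-5,0,0,1],
    [0.4,-4,0,0,1],
    [0.2,-2,0,0,1],
    [0.2,-2,0,0,1],
    [0,0,0,0,1]
  ]
}}

```text
time: 3.3
tool_pos: [0.4346, 0.229, 0.03]
tool_rot: [3.141, 0.002, -3.038]
contact_force: [1.0, 3.0, 1.5]
opening: 0.0006
grip_force: 1.4
```

Request:
{"op": "move_arm", "data": {
  "rows": [
    [0.2,-2,0,0,1],
    [0.2,-2,0,0,1],
    [0.2,-2,0,0,1],
    [0.1,-1.5,0,0,1],
    [0,0,0,0,1]
  ]
}}

```text
time: 3.8
tool_pos: [0.4348, 0.2211, 0.0295]
tool_rot: [-3.142, 0.0, -3.037]
contact_force: [0.3, 3.5, 2.6]
opening: -0.0001
grip_force: 1.7
```

```bash
cat >> h.py <<'E'
def mat(p):
    a=np.radians(6);c=np.array(p)-[662.5,196.4];return c@[np.cos(a),np.sin(a)],c@[-np.sin(a),np.cos(a)]
E
python3 - <<'E'
from h import *
im=vision.read_camera("side");b=blob(im,(180,255,250,310),*BLUE);r=rect("side",b,.041);print(r)
im=vision.read_camera("wrist");cv2.imwrite("pics/w3.png",im[...,::-1])
E
```

```text
(array([439.3, 166.3]), array([92. , 60.9]), 9.1, [[389.0, 189.0], [399.0, 129.0], [489.0, 143.0], [480.0, 204.0]])
```

Request:
{"op": "move_arm", "data": {
  "rows": [
    [-1,8,0,0,1],
    [0,0,35,0,1],
    [0,0,40,0,1],
    [0,0,40,0,1],
    [0,0,40,0,1],
    [0,0,40,0,1],
    [0,-20,30,0,1],
    [0,-30,0,0,1],
    [0,0,0,0,1],
    [0,0,0,0,1]
  ]
}}

```text
time: 4.9
tool_pos: [0.4332, 0.1791, 0.254]
tool_rot: [-3.141, -0.002, -3.039]
contact_force: [0.7, 0.0, -0.3]
opening: 0.0005
grip_force: 0.0
```

```bash
cat > m.py <<'E'
from h import *
s=monitor.observe();im=vision.read_camera("wrist");np.save("w.npy",im)
b=blob(im,(200,80,440,285),*BLUE);r=wrect(s,b,.041);print(s["time"],s["tool_pos"],s["tool_rot"],r,"in mat",mat(r[0]))
im=vision.read_camera("side");b=blob(im,(180,255,250,310),*BLUE);print("side",rect("side",b,.041))
E
python3 m.py
```

```text
4.9 [0.43323645 0.17909912 0.25399226] [-3.14140264e+00 -1.71678941e-03 -3.03886247e+00] (array([437.7, 173.3]), array([89.4, 54.5]), 5.7, [[390.0, 196.0], [396.0, 142.0], [485.0, 151.0], [479.0, 205.0]]) in mat (np.float64(-225.98312958027066), np.float64(0.5245427595613956))
side (array([438.4, 167.8]), array([91.2, 62.5]), 5.9, [[390.0, 194.0], [396.0, 132.0], [487.0, 141.0], [481.0, 204.0]])
```

Request:
{"op": "move_arm", "data": {
  "rows": [
    [32,2,0,0,1],
    [32,2,0,0,1],
    [32,2,0,0,1],
    [32,2,0,0,1],
    [32,2,0,0,1],
    [32,2,0,0,1],
    [0,0,0,0,1],
    [0,0,0,0,1],
    [0,0,0,0,1]
  ]
}}

```text
time: 5.9
tool_pos: [0.6247, 0.192, 0.2541]
tool_rot: [3.142, -0.002, -3.036]
contact_force: [0.4, -0.5, 0.1]
opening: 0.0007
grip_force: 0.0
```

```bash
python3 m.py; python3 -c "
import numpy as np,cv2;cv2.imwrite('pics/w4.png',np.load('w.npy')[...,::-1])"
```

```text
Traceback (most recent call last):
  File "m.py", line 3, in <module>
    b=blob(im,(200,80,440,285),*BLUE);r=wrect(s,b,.041);print(s["time"],s["tool_pos"],s["tool_rot"],r,"in mat",mat(r[0]))
  File "h.py", line 9, in blob
    cs,_=cv2.findContours(k,cv2.RETR_EXTERNAL,cv2.CHAIN_APPROX_NONE);return max(cs,key=cv2.contourArea)[:,0]
                                                                            ~~~^^^^^^^^^^^^^^^^^^^^^^^^
ValueError: max() iterable argument is empty
```

View pics/w4.png

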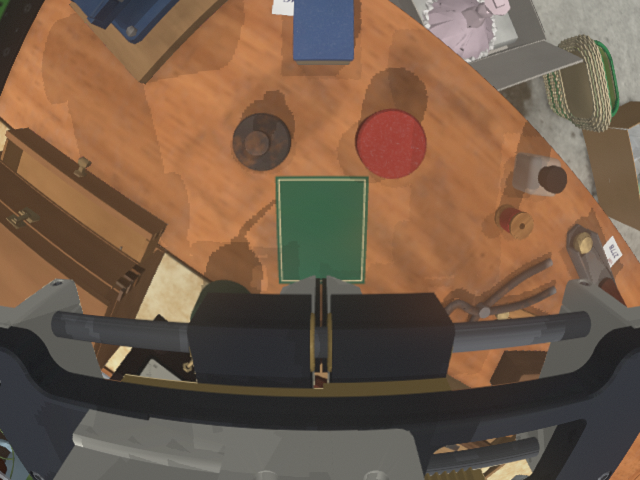

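A clear view: weight at (262,142), tin at (391,143), mat at 276-368 × 177-284, box lid at 294-353 × 0-62, cut off at the top.

```bash
python3 - <<'E'
from h import *
s=monitor.observe();im=np.load("w.npy");h=cv2.cvtColor(im,cv2.COLOR_RGB2HSV)
g=blob(im,(260,165,380,276),(50,80,30),(95,255,255));print("mat",wrect(s,g,0))
R=((0,170,60),(6,255,255))
t=blob(im,(345,100,440,190),*R);p=(wray(s,t,.048)*1000).astype(np.float32);T=cv2.minEnclosingCircle(p);print("tin",T,cv2.fitEllipse(p))
w=((h[...,2]<90)*255).astype(np.uint8);k=np.zeros_like(w);k[108:175,225:297]=w[108:175,225:297]
k=cv2.morphologyEx(k,cv2.MORPH_OPEN,np.ones((5,5)));cs,_=cv2.findContours(k,0,1);c=max(cs,key=cv2.contourArea)[:,0]
p=(wray(s,cv2.convexHull(c)[:,0],.018)*1000).astype(np.float32);W=cv2.minEnclosingCircle(p);print("weight mask",c.min(0),c.max(0),W)
e=np.array([[233,142],[291,142],[262,114],[262,170]]);print("weight hand",(wray(s,e,.018)*1000).round(1).tolist())
e=np.array([[276,178],[368,178],[365,283],[279,283]]);print("mat corners",(wray(s,e,0)*1000).round(1).tolist())
b=blob(im,(280,3,365,75),*BLUE);r=[b[b[:,1]==y] for y in (15,30,45)]
for q in r:
    l=wray(s,[[q[:,0].min()-.5,q[0,1]],[q[:,0].max()+.5,q[0,1]]],.041)*1000;print("lid row",l.round(1).tolist(),"mid in mat",mat(l.mean(0)),np.linalg.norm(l[1]-l[0]))
E
```

```text
mat (array([661.8, 194. ]), array([107.8,  85.4]), 6.0, [[604.0, 231.0], [613.0, 146.0], [720.0, 157.0], [711.0, 242.0]])Traceback (most recent call last):
  File "<stdin>", line 5, in <module>
  File "h.py", line 9, in blob
    cs,_=cv2.findContours(k,cv2.RETR_EXTERNAL,cv2.CHAIN_APPROX_NONE);return max(cs,key=cv2.contourArea)[:,0]
                                                                            ~~~^^^^^^^^^^^^^^^^^^^^^^^^
ValueError: max() iterable argument is empty
```

```bash
python3 - <<'E'
from h import *
s=monitor.observe();im=np.load("w.npy");h=cv2.cvtColor(im,cv2.COLOR_RGB2HSV)
print(h[143,391])
def mat(p):
    a=np.radians(6);c=np.array(p)-[661.8,194.0];return c@[np.cos(a),np.sin(a)],c@[-np.sin(a),np.cos(a)]
H=h.copy();H[...,0]=(h[...,0].astype(int)+20)%180;k=cv2.inRange(H,(10,140,60),(25,255,255));j=np.zeros_like(k);j[100:190,345:440]=k[100:190,345:440]
cs,_=cv2.findContours(j,0,1);c=max(cs,key=cv2.contourArea)[:,0];print(c.min(0),c.max(0));p=(wray(s,c,.048)*1000).astype(np.float32);T=cv2.minEnclosingCircle(p);print("tin",T,cv2.fitEllipse(p),mat(T[0]))
w=((h[...,2]<90)*255).astype(np.uint8);k=np.zeros_like(w);k[108:175,225:297]=w[108:175,225:297]
e=np.array([[233,142],[291,142],[262,114],[262,170]]);E=wray(s,e,.018)*1000;print("weight hand",E.round(1).tolist(),mat(E[:2].mean(0)))
k=cv2.morphologyEx(k,cv2.MORPH_OPEN,np.ones((5,5)));cs,_=cv2.findContours(k,0,1);c=max(cs,key=cv2.contourArea)[:,0];print(c.min(0),c.max(0))
b=blob(im,(280,3,365,75),*BLUE)
for y in (10,25,40,52):
    q=b[b[:,1]==y];l=wray(s,[[q[:,0].min()-.5,y],[q[:,0].max()+.5,y]],.041)*1000;print("lid row",l.round(1).tolist(),"mid in mat",np.round(mat(l.mean(0)),1),np.linalg.norm(l[1]-l[0]))
E
```

```text
[  3 156 155]
[356 109] [425 178]
tin ((556.7449340820312, 249.656982421875), 33.497562408447266) ((556.7210083007812, 249.92066955566406), (64.2420654296875, 65.75724029541016), 171.55043029785156) (np.float64(-98.66182443210373), np.float64(66.3333322475691))
weight hand [[572.4, 95.4], [567.8, 154.8], [541.8, 122.9], [598.9, 127.7]] (np.float64(-98.4023926500065), np.float64(-58.9733904717931))
[235 113] [290 163]
lid row [[438.0, 146.5], [432.2, 200.5]] mid in mat [-227.6    3.3] 54.34034416020991
lid row [[453.4, 147.3], [447.6, 202.0]] mid in mat [-212.1    2.8] 55.06760537252006
lid row [[468.5, 148.9], [462.7, 203.5]] mid in mat [-197.     2.8] 54.920378287445175
lid row [[480.3, 150.2], [474.5, 204.7]] mid in mat [-185.1    2.8] 54.84812150896289
```

Request:
{"op": "move_arm", "data": {
  "rows": [
    [-42,-3.5,0,0,1],
    [-42,-3.5,0,0,1],
    [-42,-3.5,0,0,1],
    [-42,-3.5,0,0,1],
    [-42,-3.5,0,0,1],
    [-44,-3.5,0,0,1],
    [0,0,-30,0,1],
    [0,0,-30,0,1],
    [0,0,-30,0,1],
    [0,0,-20,0,1],
    [0,0,0,0,1]
  ]
}}

```text
time: 7.05
tool_pos: [0.3695, 0.17, 0.1432]
tool_rot: [-3.141, -0.004, -3.037]
contact_force: [0.3, 0.1, -0.0]
opening: 0.0007
grip_force: 0.0
```

```bash
python3 - <<'E'
from h import *
im=vision.read_camera("side");cv2.imwrite("pics/s2.png",cv2.resize(im[150:400,60:380],None,fx=2.4,fy=2.4)[...,::-1])
E
```

```text
(no output)
```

View pics/s2.png

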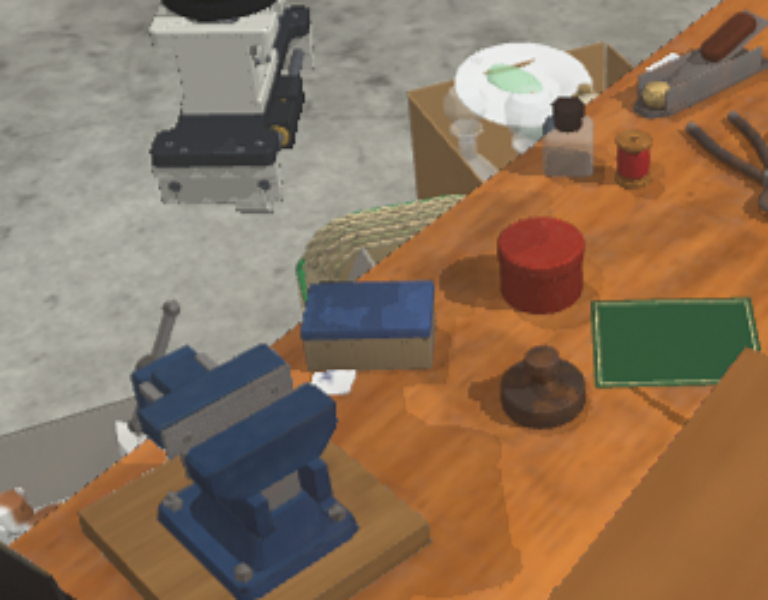

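The gripper is behind and clear of the vise, and the box is square with the gap. Next I lower behind the box.

Request:
{"op": "move_arm", "data": {
  "rows": [
    [2,2,0,0,1],
    [0,0,-20,0,1],
    [0,0,-20,0,1],
    [0,0,-20,0,1],
    [0,0,-20,0,1],
    [0,0,-20,0,1],
    [0,0,-15,0,1],
    [0,0,0,0,1]
  ]
}}

```text
time: 7.9
tool_pos: [0.3739, 0.1725, 0.0293]
tool_rot: [3.142, -0.001, -3.037]
contact_force: [0.2, -0.8, 0.4]
opening: 0.0004
grip_force: 0.0
```

Request:
{"op": "move_arm", "data": {
  "rows": [
    [3,-2,0,0,1],
    [4,0.2,0,0,1],
    [5,0.4,0,0,1],
    [5,0.4,0,0,1],
    [5,0.5,0,0,1],
    [5,0.4,0,0,1],
    [5,0.5,0,0,1],
    [5,0.4,0,0,1],
    [5,0.4,0,0,1],
    [0,0,0,0,1]
  ]
}}

```text
time: 8.9
tool_pos: [0.4172, 0.1737, 0.0296]
tool_rot: [3.141, 0.002, -3.038]
contact_force: [-0.7, -0.1, -0.0]
opening: 0.0004
grip_force: 0.0
```

```bash
cat > m2.py <<'E'
from h import *
im=vision.read_camera("side");b=blob(im,(205,245,400,320),*BLUE);r=rect("side",b,.041);print(b.min(0),b.max(0),r,mat(r[0]))
# lid outline front (lower-right) edges
sc=vision.read_camera("scene");b=blob(sc,(185,240,400,320),*BLUE);print("scene",rect("scene",b,.041))
cv2.imwrite("pics/s3.png",cv2.resize(im[150:400,60:380],None,fx=2.4,fy=2.4)[...,::-1])
E
python3 m2.py
```

```text
[216 267] [260 290] (array([480.7, 171.4]), array([78. , 62.2]), 7.2, [[438.0, 197.0], [446.0, 136.0], [523.0, 145.0], [515.0, 207.0]]) (np.float64(-183.41729215964344), np.float64(-5.859772762147432))
scene (array([424.7, 145. ]), array([65.6, 94.6]), 62.9, [[368.0, 137.0], [452.0, 94.0], [482.0, 153.0], [397.0, 196.0]])
```

Request:
{"op": "move_arm", "data": {
  "rows": [
    [5,0.4,0,0,1],
    [5,0.5,0,0,1],
    [5,0.5,0,0,1],
    [5,0.5,0,0,1],
    [5,0.5,0,0,1],
    [5,0.5,0,0,1],
    [5,0.5,0,0,1],
    [5,0.5,0,0,1],
    [0,0,0,0,1]
  ]
}}

```text
time: 9.9
tool_pos: [0.4569, 0.1776, 0.0296]
tool_rot: [3.141, 0.001, -3.038]
contact_force: [-0.8, 0.4, -0.2]
opening: 0.0005
grip_force: 0.0
```

```bash
python3 m2.py
```

```text
[241 267] [283 289] (array([521.9, 175.7]), array([75.5, 60.9]), 3.9, [[482.0, 204.0], [486.0, 143.0], [562.0, 148.0], [558.0, 209.0]]) (np.float64(-141.9935176784197), np.float64(-5.889901298691193))
scene (array([424.7, 145. ]), array([65.6, 94.6]), 62.9, [[368.0, 137.0], [452.0, 94.0], [482.0, 153.0], [397.0, 196.0]])
```

View pics/s3.png

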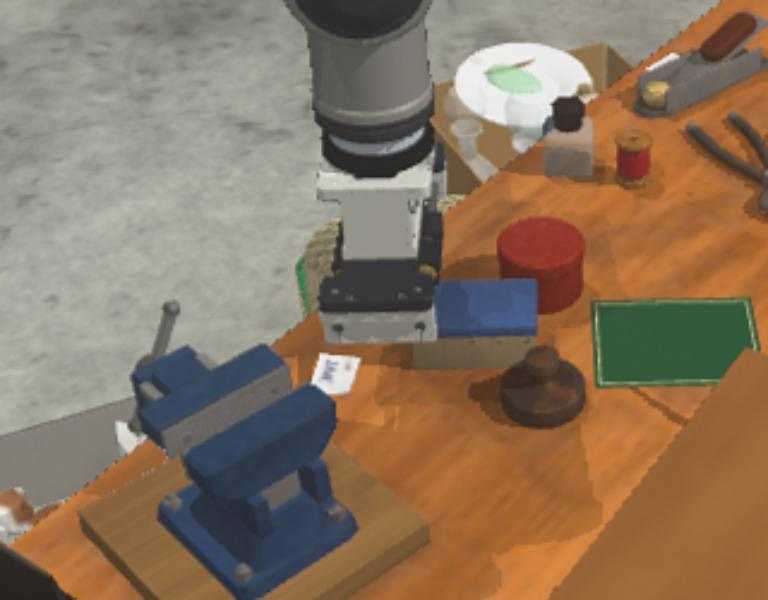

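The box's front is in the mouth of the gap, between the tin and the weight, and looks straight. I'll keep pushing.

Request:
{"op": "move_arm", "data": {
  "rows": [
    [5,0.5,0,0,1],
    [5,0.5,0,0,1],
    [5,0.5,0,0,1],
    [5,0.5,0,0,1],
    [5,0.5,0,0,1],
    [5,0.5,0,0,1],
    [0,0,0,0,1]
  ]
}}

```text
time: 10.7
tool_pos: [0.4869, 0.1806, 0.0296]
tool_rot: [3.141, 0.002, -3.038]
contact_force: [-0.7, 0.6, 0.7]
opening: 0.0004
grip_force: 0.0
```

Request:
{"op": "move_arm", "data": {
  "rows": [
    [5,0.5,0,0,1],
    [5,0.5,0,0,1],
    [5,0.5,0,0,1],
    [5,0.5,0,0,1],
    [5,0.5,0,0,1],
    [5,0.5,0,0,1],
    [5,0.5,0,0,1],
    [5,0.5,0,0,1],
    [0,0,0,0,1]
  ]
}}

```text
time: 11.6
tool_pos: [0.5269, 0.1845, 0.0297]
tool_rot: [3.141, 0.002, -3.038]
contact_force: [-0.7, -0.8, -0.4]
opening: 0.0004
grip_force: 0.0
```

```bash
python3 m2.py
```

```text
[285 266] [324 288] (array([596. , 183.5]), array([68.6, 61.2]), 3.9, [[560.0, 212.0], [564.0, 151.0], [632.0, 155.0], [628.0, 216.0]]) (np.float64(-67.48412321814291), np.float64(-5.878189642951775))
scene (array([424.7, 145. ]), array([65.6, 94.6]), 62.9, [[368.0, 137.0], [452.0, 94.0], [482.0, 153.0], [397.0, 196.0]])
```

Request:
{"op": "move_arm", "data": {
  "rows": [
    [5,0.5,0,0,1],
    [5,0.5,0,0,1],
    [5,0.5,0,0,1],
    [5,0.5,0,0,1],
    [5,0.5,0,0,1],
    [5,0.5,0,0,1],
    [5,0.5,0,0,1],
    [5,0.5,0,0,1],
    [5,0.5,0,0,1],
    [5,0.5,0,0,1],
    [5,0.5,0,0,1],
    [0,0,0,0,1]
  ]
}}

```text
time: 12.9
tool_pos: [0.5819, 0.19, 0.0296]
tool_rot: [3.141, 0.002, -3.038]
contact_force: [-0.1, 0.3, 0.5]
opening: 0.0005
grip_force: 0.0
```

Request:
{"op": "move_arm", "data": {
  "rows": [
    [5,0.5,0,0,1],
    [5,0.5,0,0,1],
    [5,0.5,0,0,1],
    [4,0.4,0,0,1],
    [0,0,0,0,1],
    [0,0,0,0,1]
  ]
}}

```text
time: 13.5
tool_pos: [0.6002, 0.1919, 0.0296]
tool_rot: [3.141, 0.001, -3.037]
contact_force: [-0.1, 0.5, 0.5]
opening: 0.0006
grip_force: 0.0
```

```bash
python3 m2.py
```

```text
[332 266] [366 287] (array([674., 190.]), array([58.8, 58.6]), 3.9, [[643.0, 217.0], [647.0, 159.0], [705.0, 163.0], [701.0, 221.0]]) (np.float64(10.76801963182216), np.float64(-7.56701745793497))
scene (array([424.7, 145. ]), array([65.6, 94.6]), 62.9, [[368.0, 137.0], [452.0, 94.0], [482.0, 153.0], [397.0, 196.0]])
```

Request:
{"op": "move_arm", "data": {
  "rows": [
    [3,0.3,0,0,1],
    [0,0,0,0,1],
    [-7,-0.7,0,0,1],
    [-8,-0.8,0,0,1],
    [0,0,30,0,1],
    [0,0,40,0,1],
    [0,0,40,0,1],
    [0,0,40,0,1],
    [0,0,40,0,1],
    [0,0,30,0,1],
    [0,0,0,0,1]
  ]
}}

```text
time: 14.7
tool_pos: [0.589, 0.1911, 0.2549]
tool_rot: [3.141, 0.009, -3.037]
contact_force: [0.4, -0.4, 0.2]
opening: 0.0001
grip_force: 0.0
```

Request:
{"op": "move_arm", "data": {
  "rows": [
    [20,1,0,0,1],
    [20,0,0,0,1],
    [20,0,0,0,1],
    [20,0,0,0,1],
    [20,0,0,0,1],
    [0,0,0,0,1],
    [0,0,0,0,1],
    [0,0,0,0,1]
  ]
}}

```text
time: 15.5
tool_pos: [0.6867, 0.1918, 0.2492]
tool_rot: [3.141, -0.001, -3.037]
contact_force: [-0.2, 0.2, 0.4]
opening: 0.0004
grip_force: 0.0
```

```bash
python3 - <<'E'
from h import *
s=monitor.observe();im=vision.read_camera("wrist");b=blob(im,(200,20,440,285),*BLUE);print(s["tool_pos"],b.min(0),b.max(0),wrect(s,b,.041))
cv2.imwrite("pics/w5.png",im[...,::-1])
E
```

```text
[0.68672899 0.19180269 0.24921252] [298 132] [358 226] (array([660.1, 194.8]), array([90.5, 56.3]), 6.2, [[612.0, 218.0], [618.0, 162.0], [708.0, 172.0], [702.0, 228.0]])
```

View pics/w5.png

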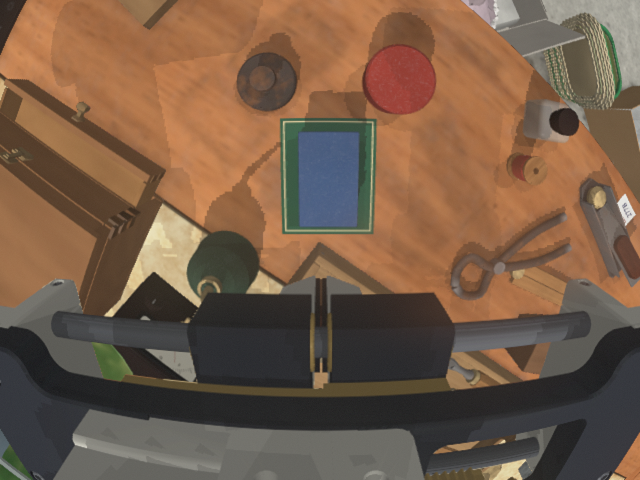

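The box (298–358 × 132–226) lies square and central on the mat (281–376 × 119–234). The hand is clear and the bystanders are where they were.

```bash
python3 -c "
from cell import workorder;print(workorder.hand_in())"
```

```text
the job is handed in; nothing more can be done
None
```

I pushed the box lengthwise through the gap onto the mat; the last look showed it about 2 mm from the mat's centre and square to it, with the hand clear and the bystanders undisturbed. The job was handed in at about 15.6 s, and no verdict came back.

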